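# Switch off the lamp and pull out its battery pack

## Task

Switch the lamp off by pressing its button fully down, then pull the battery pack by its loop out of the lamp's foot, against the spring catch. Slide the pack along the table top (do not lift it) until its pull loop lies over the middle of the square cork mat (not the round one), and leave it lying flat there. Do not push or knock over the porcelain knight or the lone pawn that stand beside it.

Things in the scene. Friction and masses are not known exactly. Their poses are not given: they have to be found in the camera images.
- lamp: Compact aluminium lamp, fixed. Foot 100 (x) x 120 (y) x 40 mm high; origin under its centre on the table, z up. The pack sticks out of the face at x = -50 mm, from a channel 32 mm wide, 26 high, 40 deep at y = 0, open to the table. At the back corner (x 40, y 46 mm) a column carries a shade 72 mm wide, top 201 mm above the table.
- button_top (a point): Centre of the top of the lamp's press button, a steel disc 22 mm across in a dark round housing 38 mm across, on top of the foot at x = -22, y = -36 mm in the lamp's frame. Released its top is 62 mm above the table and 10 mm above its housing.
- button (a joint): Travel of the lamp's sprung button: 0 released, 0.006 m fully down (about 4 N).
- pack: Grey plastic battery pack, 160 g, 120 mm long, loose, lying flat. Origin on the underside, under the centre of its block (22 x 72 x 26 mm high); a plug points to +x, a pull loop to -x. Plugged in, it lies at x = -63, y = 0 mm in the lamp's frame with the same yaw.
- pack_plug (a point): Tip of the pack's black plug, at x = 49 mm in the pack's frame, 11 mm above its underside. Plug 38 mm long, 24 wide, 20 high, with a bead on each side (30 mm over the beads). Sprung rollers in the socket hold the beads with about 8 N over the first 7 mm of the pull; the plug is clear after 40 mm.
- pack_loop (a point): Centre of the hole of the pack's pull loop, 8 mm above the table, at x = -36 mm in the pack's frame. The loop is a flat rectangle, outside 60 x 72 mm, bars 10 mm wide and 16 mm high; hole 50 mm (x) by 52 mm (y), right through to the table.
- mat_square: Square cork mat, 96 x 96 mm, paper-thin and flat on the table (nothing catches on it); origin at its centre.
- mat_round: Round cork mat, 98 mm across, paper-thin; not the target; origin at its centre.
- knight: White porcelain chess knight, 75 mm tall, foot 38 mm across, loose, beside the battery pack; origin under its foot.
- pawn: White plastic chess pawn, 48 mm tall, foot 31 mm across, loose, on the other side of the battery pack; origin under its foot.
Things that resemble listed ones, but are neither listed nor needed, are in the scene too. There is more than one size of the pack; the job needs the smallest.

How it is judged:
On the way, in this order (a step that is already met when the one before it is completed fails the run):
1. the button is pressed fully down while the pack is still plugged in (value of joint button above 0.0045 m and not (x of pack in the frame of lamp below -0.067 m)), for 0.1 s.
2. the pack is pulled out of the socket (x of pack in the frame of lamp below -0.103 m), for 0.1 s.
At the end, for the whole second after the job is handed in: The centre of the pack's pull loop is within 30 mm of the square mat's centre seen from above, the pack lies flat on the table (within 0.08 rad, underside within 6 mm), at rest, clear of the socket, and the button is released (horizontal distance between pack_loop and mat_square below 0.03 m and angle between pack's own z axis and vertical below 0.08 rad and height (world z) of pack below 0.006 m and linear speed of pack below 0.01 m/s and value of joint button below 0.0015 m and x of pack in the frame of lamp below -0.103 m); the robot touches nothing.
It fails at once if the battery pack is raised more than 40 mm off the table (height (world z) of pack above 0.04 m).
It fails at once if the knight is pushed more than 15 mm or tipped (distance of knight from where it was at the start of the episode above 0.015 m or angle between knight's own z axis and vertical above 0.35 rad).
It fails at once if the pawn is pushed more than 15 mm or tipped (distance of pawn from where it was at the start of the episode above 0.015 m or angle between pawn's own z axis and vertical above 0.35 rad).
It also fails if it takes over 48 s, if anything falls off the work surface, if the arm or the gripper's body presses on something with over 40 N, if the wrist force passes 120 N, or if a joint passes its speed limit or range.

## Robot

A 6-joint arm with a two-finger parallel gripper is mounted at the origin on the work surface. World frame = base frame: x ahead of the robot, y to its left, z up, the work surface at z = 0. Lengths are in m, angles in rad, forces in N, time in s.
With the tool pointing down it reaches from about 0.275 to 0.825 m from the base axis. Payload 5.2 kg.
Tool frame: the origin (TCP) lies at the centre of the arm's flange, where the gripper is bolted on; the fingertips stand 186 mm ahead of it and the grasp point (between the pads) lies 167 mm ahead of it; z points along the fingers, y is the line along which they close (so a half turn about z gives the same grasp; the last joint's range is limited). The gripper opens to 93 mm and grips with 3 to 60 N. Pads are 15 mm wide; open, the fingers measure 128 mm over their backs; the gripper's body (75 mm by 188 mm) begins 65 mm behind the grasp point.
Start: joints at [-1.453, 0.259, 1.535, -0, 1.348, -0.203], TCP at [0.173, -0.522, 0.405] pointing down, gripper open.
Joint ranges: [-3.14, 3.14], [-0.91, 2.08], [0.19, 2.58], [-1.22, 4.36], [0.22, 2.71], [-3.12, 3.12]. Speed limits (rad/s): [2.57, 2.57, 3.14, 3.14, 3.14, 3.14].

## Interface

Orientations are given as a rotation vector (axis times angle).
In Python, from cell import read_state, viewer, workorder gives the robot as it stands.
- The arm moves only by the tool drive_tool, never from a script. Its argument "targets" is text: rows parted by semicolons, each of 7 numbers parted by spaces: the turn, a rotation vector about the world's x, y, z as a fraction of full scale, then the shift along the world's x, y, z as a fraction of full scale, then the opening, from -1 (shut) to 1 (fully open). In form: wx wy wz dx dy dz gripper; .... A call has 1 to 10 rows; each row is the pose to reach, as a shift and turn from the pose commanded when the call began; what a row does not reach only later rows make up. Full scale, the value 1, is 0.3 m for a shift and 1.5 rad for a turn. A row lasts 1/12 s, in which the tool goes at most 41.7 mm and 7.16 degrees, less where a joint would pass 70% of its speed; a pose out of reach is approached as far as the arm can. A call with a number of a shift or a turn outside -1 to 1 is refused whole. A call with a gripper value outside its range is refused whole. The fingers move at their own pace and stop on an object; "squeeze" is the grip in N (left out, the last holds). Time passes only in rows, so rows that repeat a pose let the fingers close. It gives the time, the measured TCP pose, the force, the opening and the grip force at its end, in the units of the state.
- read_state(): the state, without advancing time (a new reading comes with each control period).
- viewer.read_camera(name): name is "side" or "top"; returns a dict with "color" (420x560x3 uint8, red, green, blue), "fx", "fy", "cx", "cy" (pixels), "cam_to_world" (4x4, takes a point from camera to world coordinates). Camera axes: x right, y down, z forward; pixel columns grow to the right and rows downward; lengths in m; the calibration is good to about 2 mm. A picture is of the moment at which its call begins. There is no depth.
- workorder.job_done(): hands the job in; it is judged then, once.
The state is a dict: "clock": time; "q": joint angles; "qvel": joint speeds; "joint_torque": joint torques, N m; "eef_pos": TCP position; "eef_rot": TCP orientation; "force": force on the tool from outside, world axes, zero at the start; "torque": the same for the moment, N m; "width": finger opening in m; "grip_force": force on a finger pad.
Only numpy, scipy, OpenCV 4.12 (cv2) and the standard library are available. Lean on these libraries where they do the work, as an engineer would, in place of code of your own. Each camera call takes 0.05 s, during which the arm holds its last target. There are 200 camera calls.

## Working session

There is one attempt and no reset: what is moved stays moved. The work goes in short steps, Python scripts to look and compute and a tool call to move; the robot and the scene stay as the last step left them, time stands still between calls to the robot, and variables do not carry over. Pictures are saved under pics/ and viewed, at most 10 in all, crops included, and the job is handed in when it is done.

Besides the shell and the picture viewer there is one more tool, called after "Call:" as a command line: name --argument value ..., lists and objects as JSON in quotes. drive_tool: Moves the arm, as the interface text tells. Its arguments: {"type":"object","properties":{"targets":{"type":"string"},"squeeze":{"type":"number"}},"required":["targets"]}

```bash
mkdir -p pics; ls; python3 - <<'E'
from cell import read_state, viewer
import cv2,numpy as np
s=read_state();print(s['clock'],s['eef_pos'],s['eef_rot'],s['width'])
for n in('top','side'):
    r=viewer.read_camera(n);cv2.imwrite(f'pics/{n}0.png',r['color'][:,:,::-1])
    print(n,r['fx'],r['fy'],r['cx'],r['cy'],np.round(r['cam_to_world'],4).tolist())
E
```

```text
pics
0.0 [ 0.1734291  -0.52170572  0.40392897] [-3.09947819e+00 -5.01457853e-01 -1.16862161e-04] 0.09280369699560291
top 385.6161106019868 385.6161106019868 274.72205061304754 214.81092653150864 [[0.0016, -0.989, 0.1477, 0.4406], [-0.9995, 0.0031, 0.032, 0.0623], [-0.0322, -0.1476, -0.9885, 0.7968], [0.0, 0.0, 0.0, 1.0]]
side 493.09890439209175 493.09890439209175 273.5840591783751 202.88157610251312 [[-0.9212, -0.2746, 0.2757, 0.3011], [-0.389, 0.6646, -0.6379, 0.6581], [-0.008, -0.6949, -0.7191, 0.7281], [0.0, 0.0, 0.0, 1.0]]
```

View pics/top0.png

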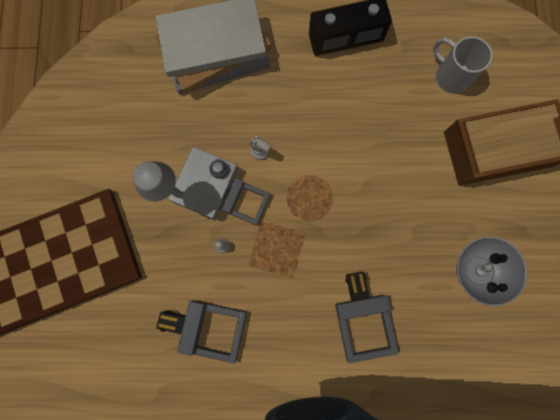

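View pics/side0.png

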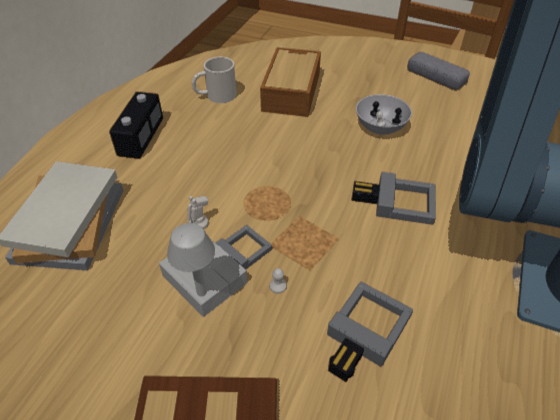

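The top view shows three packs. The one plugged into the lamp, with its loop at about (247,203), is the smallest. The two bigger ones lie at (215,330) and (367,325). The square mat is at (277,249) and the round mat at (310,198). The knight is at (259,148), the pawn at (222,245) and the button at (219,169). I'll check this in one enlarged crop.

```bash
cat > h.py <<'E'
import numpy as np,cv2
from cell import viewer,read_state
def cam(n):
    r=viewer.read_camera(n); return r
def ray(r,u,v,z):
    T=np.array(r['cam_to_world']);d=T[:3,:3]@[(u-r['cx'])/r['fx'],(v-r['cy'])/r['fy'],1]
    o=T[:3,3]; return (o+d*(z-o[2])/d[2])
def proj(r,p):
    T=np.array(r['cam_to_world']);c=T[:3,:3].T@(np.array(p)-T[:3,3]);return (r['fx']*c[0]/c[2]+r['cx'],r['fy']*c[1]/c[2]+r['cy'])
E
python3 - <<'E'
from h import *
r=cam('top');im=r['color'][:,:,::-1].copy()
cv2.imwrite('pics/crop1.png',cv2.resize(im[130:280,140:340],None,fx=4,fy=4,interpolation=cv2.INTER_CUBIC))
hsv=cv2.cvtColor(im,cv2.COLOR_BGR2HSV)
m=(hsv[:,:,1]<70).astype(np.uint8)*255
n,l,st,c=cv2.connectedComponentsWithStats(m)
for i in range(1,n):
    x,y,w,h,a=st[i]
    if a>40 and 140<c[i][0]<340 and 120<c[i][1]<290: print('gray',st[i],c[i])
print(hsv[249,277],hsv[198,310],hsv[225,300],hsv[280,280])
m=((hsv[:,:,0]<13)&(hsv[:,:,1]>120)).astype(np.uint8)*255
m=cv2.morphologyEx(m,cv2.MORPH_OPEN,np.ones((3,3)));m=cv2.morphologyEx(m,cv2.MORPH_CLOSE,np.ones((5,5)))
n,l,st,c=cv2.connectedComponentsWithStats(m)
for i in range(1,n):
    if st[i][4]>600 and st[i][0]>200: print('brown',st[i],c[i],ray(r,*c[i],0))
E
```

```text
gray [250 136  20  24 327] [258.98470948 148.22629969]
gray [ 133  147  137   78 5189] [196.84929659 184.89920987]
gray [214 239  15  14 167] [221.38323353 245.36526946]
[ 15 147 113] [ 15 146 115] [ 17 129 123] [ 17 128 133]
```

View pics/crop1.png

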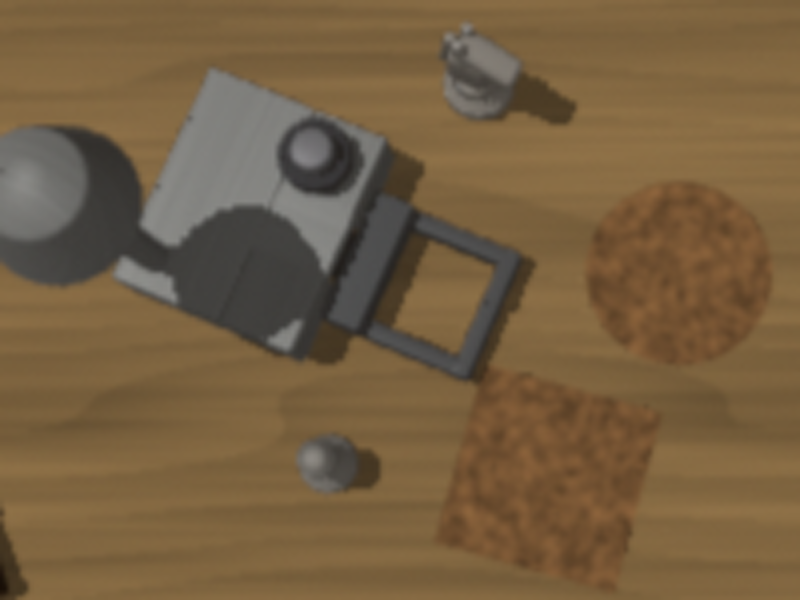

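The crop confirms the plugged-in pack, whose hole is centred near crop (440,293). The button disc is at (314,146), the square mat is centred near (550,478), the knight's foot is at (480,95) and the pawn's foot at (330,470). Next I'll turn these into positions.

```bash
python3 - <<'E'
from h import *
from scipy.spatial.transform import Rotation as R
r=cam('top')
P=lambda x,y,z: ray(r,140+(x+.5)/4-.5,130+(y+.5)/4-.5,z)
foot=np.array([P(*p,.04) for p in[(210,68),(388,138),(298,358),(116,278)]])
print('foot',foot.round(4).tolist())
c=foot.mean(0)[:2]
front=(foot[1]+foot[2])/2; back=(foot[0]+foot[3])/2
lx=(back-front)[:2]; yaw=np.arctan2(lx[1],lx[0]); print('lamp',c,yaw,np.linalg.norm(lx),np.linalg.norm(foot[1]-foot[2]))
e=foot[1]-foot[2]; print('yaw from y edge',np.arctan2(e[1],e[0])+np.pi/2, np.arctan2(e[1],e[0])-np.pi/2)
print('button',P(314,145,.062))
for z in(.016,):
  h=np.array([P(*p,z) for p in[(418,235),(495,262),(461,353),(381,322)]]);print('hole',h.round(4).tolist(),h.mean(0))
  o=np.array([P(522,255,z),P(468,378,z)]);print('outer far',o.round(4).tolist(),o.mean(0))
m=np.array([P(*p,0) for p in[(487,370),(660,410),(613,590),(437,543)]]);print('mat',m.round(4).tolist(),m.mean(0))
print('knight',P(480,95,0),'pawn',P(330,475,0),P(330,462,.02))
u=np.array([np.cos(yaw),np.sin(yaw)]);v=np.array([-u[1],u[0]])
print('pred button',c-.022*u-.036*v,'pred loop',c-.099*u)
rot=R.from_rotvec(read_state()['eef_rot']).as_matrix();print(rot.round(3))
s=cam('side')
for n,p in dict(button=[*(P(314,145,.062)[:2]),.062],mat=m.mean(0),loop=[*h.mean(0)[:2],.016]).items(): print(n,'side px',proj(s,p))
E
```

```text
foot [[0.6958, 0.2568, 0.04], [0.658, 0.1644, 0.04], [0.5453, 0.2076, 0.04], [0.5863, 0.3008, 0.04]]
lamp [0.62133366 0.23241217] 1.1696518197290793 0.10080361464192023 0.1206610096636474
yaw from y edge 1.2050311871424924 -1.9365614664473008
button [0.64838599 0.19807444 0.062     ]
hole [[0.6129, 0.1512, 0.016], [0.5984, 0.1111, 0.016], [0.551, 0.1283, 0.016], [0.5672, 0.1697, 0.016]] [0.58237042 0.14007523 0.016     ]
outer far [[0.602, 0.0972, 0.016], [0.5381, 0.1246, 0.016]] [0.5700474  0.11087276 0.016     ]
mat [[0.5443, 0.116, 0.0], [0.5231, 0.0261, 0.0], [0.4311, 0.0509, 0.0], [0.4547, 0.1411, 0.0]] [0.48829825 0.0834997  0.        ]
knight [0.69288324 0.12071739 0.        ] pawn [0.48960564 0.19706618 0.        ] [0.49493761 0.19382678 0.02      ]
pred button [0.6458854  0.19810164] pred loop [0.5826769  0.14127131]
[[ 0.949  0.315 -0.   ]
 [ 0.315 -0.949  0.001]
 [ 0.    -0.001 -1.   ]]
button side px (np.float64(196.55020984124906), np.float64(237.94625287945814))
mat side px (np.float64(303.3884207776071), np.float64(240.9142906381381))
loop side px (np.float64(245.7789449195046), np.float64(242.15790512024284))
```

The lamp's yaw is about 1.18, and the button is at (0.647, 0.198). I'll turn the gripper so its thin side faces the shade and move over with the fingers shut.

Call:
drive_tool --targets "0 0 0.4 0.527 0.8 0 -1;0 0 0.4 0.527 0.8 0 -1;0 0 0.4 0.527 0.8 0 -1;0 0 0.4 0.527 0.8 0 -1;0 0 0.4 0.527 0.8 0 -1;0 0 0.4 0.527 0.8 0 -1;0 0 0.4 0.527 0.8 0 -1;0 0 0.4 0.527 0.8 0 -1;0 0 0.4 0.527 0.8 0 -1" --squeeze 20

```text
clock: 1.0
eef_pos: [0.3324, -0.2802, 0.405]
eef_rot: [2.811, 1.402, -0.0]
force: [-0.6, 0.8, -0.2]
width: 0.0374
grip_force: 0.0
```

Call:
drive_tool --targets "0 0 0.4 0.527 0.8 0 -1;0 0 0.4 0.527 0.8 0 -1;0 0 0.4 0.527 0.8 0 -1;0 0 0.4 0.527 0.8 0 -1;0 0 0.4 0.527 0.8 0 -1;0 0 0.4 0.527 0.8 0 -1;0 0 0.4 0.527 0.8 0 -1;0 0 0.4 0.527 0.8 0 -1;0 0 0.4 0.527 0.8 0 -1"

```text
clock: 1.75
eef_pos: [0.4904, -0.0418, 0.4043]
eef_rot: [-2.273, -2.168, 0.001]
force: [-0.3, -0.2, -0.3]
width: 0.0006
grip_force: 0.0
```

Call:
drive_tool --targets "0 0 0.385 0.522 0.8 0 -1;0 0 0.385 0.522 0.8 0 -1;0 0 0.385 0.522 0.8 0 -1;0 0 0.385 0.522 0.8 0 -1;0 0 0.385 0.522 0.8 0 -1;0 0 0.385 0.522 0.8 0 -1;0 0 0.385 0.522 0.8 0 -1;0 0 0.385 0.522 0.8 0 -1;0 0 0.385 0.522 0.8 0 -1;0 0 0.385 0.522 0.8 0 -1"

```text
clock: 2.58
eef_pos: [0.6466, 0.1955, 0.4041]
eef_rot: [-1.568, -2.722, 0.003]
force: [-0.2, -0.4, -0.2]
width: 0.0007
grip_force: 0.0
```

Call:
drive_tool --targets "0 0 0 0 0 -0.1 -1;0 0 0 0 0 -0.2 -1;0 0 0 0 0 -0.3 -1;0 0 0 0 0 -0.4 -1;0 0 0 0 0 -0.45 -1;0 0 0 0 0 -0.45 -1;0 0 0 0 0 -0.45 -1"

```text
clock: 3.17
eef_pos: [0.6461, 0.1957, 0.2698]
eef_rot: [-1.568, -2.721, 0.002]
force: [0.0, 0.2, 0.1]
width: 0.0006
grip_force: 0.0
```

```bash
python3 - <<'E'
from h import *
s=cam('side');im=s['color'][:,:,::-1]
print(read_state()['eef_pos'],read_state()['eef_rot'])
cv2.imwrite('pics/s2.png',cv2.resize(im[130:330,120:370],None,fx=3,fy=3))
E
```

```text
[0.64664277 0.19621999 0.27124626] [1.56769760e+00 2.72095988e+00 9.38499118e-04]
```

View pics/s2.png

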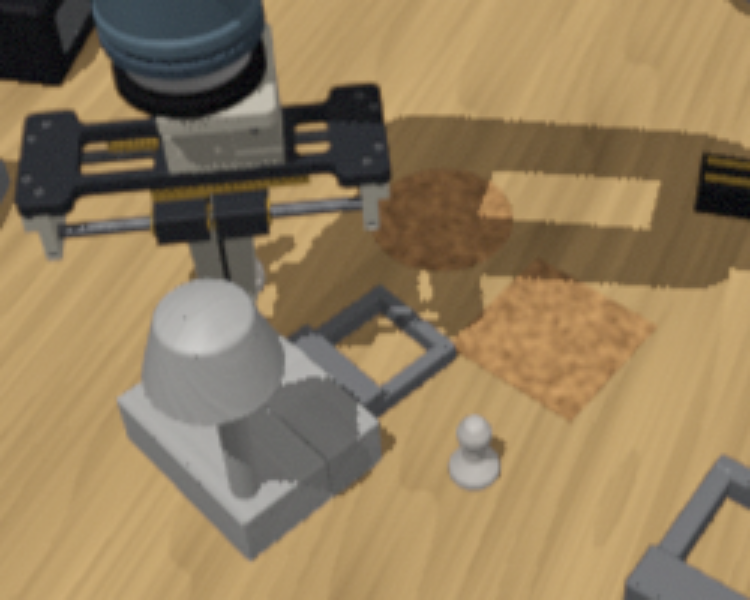

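The fingers are above the foot, clear of the shade, with the button hidden behind it. I'll press in small steps and watch the force.

Call:
drive_tool --targets "0 0 0 0 0.006 -0.03 -1;0 0 0 0 0.006 -0.06 -1;0 0 0 0 0.006 -0.075 -1;0 0 0 0 0.006 -0.083 -1;0 0 0 0 0.006 -0.087 -1;0 0 0 0 0.006 -0.087 -1"

```text
clock: 3.72
eef_pos: [0.6463, 0.1998, 0.2438]
eef_rot: [1.565, 2.724, -0.0]
force: [-0.7, -1.3, 3.6]
width: 0.0005
grip_force: 1.6
```

Call:
drive_tool --targets "0 0 0 0 0 -0.004 -1;0 0 0 0 0 -0.008 -1;0 0 0 0 0 -0.011 -1;0 0 0 0 0 -0.011 -1;0 0 0 0 0 -0.011 -1"

```text
clock: 4.13
eef_pos: [0.6462, 0.1999, 0.2423]
eef_rot: [1.565, 2.723, 0.001]
force: [-3.8, -2.6, 11.4]
width: 0.0004
grip_force: 5.8
```

Call:
drive_tool --targets "0 0 0 0 0 0.08 -1;0 0 0 0 0 0.2 -1;0 0 0 0 0 0.35 -1;0 0 0 0 0 0.35 0.075;0 0 0.436 -0.25 -0.283 0.35 0.075;0 0 0.436 -0.25 -0.283 0.35 0.075;0 0 0.436 -0.25 -0.283 0.35 0.075;0 0 0.436 -0.25 -0.283 0.35 0.075;0 0 0.436 -0.25 -0.283 0.35 0.075;0 0 0.436 -0.25 -0.283 0.35 0.075"

```text
clock: 4.97
eef_pos: [0.5709, 0.1145, 0.3455]
eef_rot: [0.599, 3.083, 0.001]
force: [-0.2, -0.7, 0.7]
width: 0.0426
grip_force: 0.0
```

Call:
drive_tool --targets "0 0 0 0 0 0 0.075;0 0 0 0 0 0 0.075;0 0 0 0 0 -0.1 0.075;0 0 0 0 0 -0.2 0.075;0 0 0 0 0 -0.3 0.075;0 0 0 0 0 -0.35 0.075;0 0 0 0 0 -0.35 0.075"

```text
clock: 5.55
eef_pos: [0.5696, 0.1151, 0.2362]
eef_rot: [-0.608, -3.074, 0.002]
force: [0.3, -1.1, -0.3]
width: 0.0496
grip_force: 0.0
```

```bash
python3 - <<'E'
from h import *
s=cam('side');im=s['color'][:,:,::-1]
t=read_state();print(t['eef_pos'],t['eef_rot'],t['width'],2*np.arctan2(t['eef_rot'][1],t['eef_rot'][0])-np.pi/2)
cv2.imwrite('pics/s3.png',cv2.resize(im[130:330,120:370],None,fx=3,fy=3))
E
```

```text
[0.57057184 0.11516788 0.23841071] [-6.07935490e-01 -3.07778388e+00  1.25433522e-03] 0.0499237013637155 -5.102415868016836
```

View pics/s3.png

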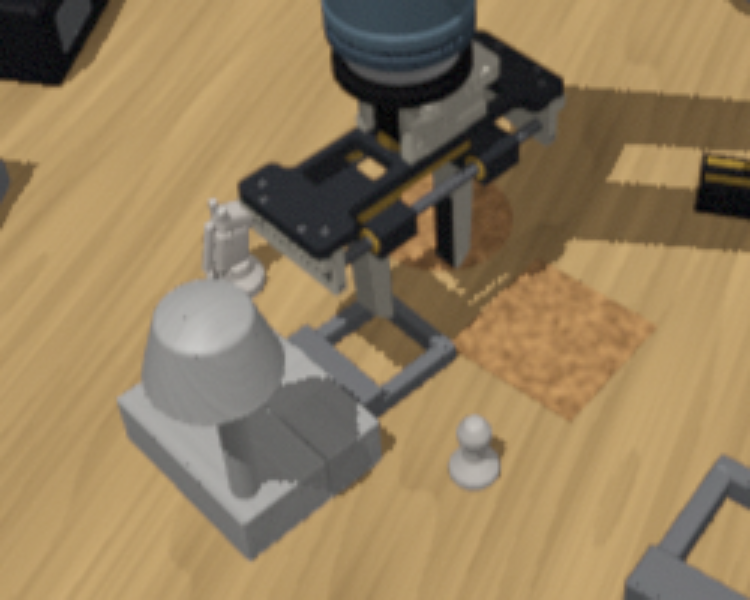

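The finger pair straddles the far bar, with the inner finger over the hole and the knight and pawn clear. I'll go down and grip.

Call:
drive_tool --targets "0 0 0 0 0 -0.06 0.075;0 0 0 0 0 -0.12 0.075;0 0 0 0 0 -0.15 0.075;0 0 0 0 0 -0.16 0.075;0 0 0 0 0 -0.16 0.075"

```text
clock: 6.02
eef_pos: [0.5715, 0.115, 0.1927]
eef_rot: [0.608, 3.082, 0.0]
force: [0.7, -0.3, 0.8]
width: 0.0501
grip_force: 0.0
```

Call:
drive_tool --targets "0 0 0 0 0 0 -1;0 0 0 0 0 0 -1;0 0 0 0 0 0 -1;0 0 0 0 0 0 -1;0 0 0 0 0 0 -1;0 0 0 0 0 0 -1;0 0 0 0 0 0 -1;0 0 0 0 0 0 -1" --squeeze 25

```text
clock: 6.68
eef_pos: [0.5713, 0.1149, 0.1925]
eef_rot: [0.608, 3.082, -0.0]
force: [0.7, -0.4, 1.4]
width: 0.01
grip_force: 25.0
```

Call:
drive_tool --targets "0 0 0 -0.01 -0.024 0 -1;0 0 0 -0.02 -0.048 0 -1;0 0 0 -0.03 -0.073 0 -1;0 0 0 -0.045 -0.11 0 -1;0 0 0 -0.06 -0.146 0 -1;0 0 0 -0.075 -0.183 0 -1;0 0 0 -0.09 -0.219 0 -1;0 0 0 -0.105 -0.256 0 -1;0 0 0 -0.115 -0.28 0 -1;0 0 0 -0.115 -0.28 0 -1"

```text
clock: 7.52
eef_pos: [0.536, 0.0289, 0.1925]
eef_rot: [-0.609, -3.081, 0.002]
force: [-1.7, -3.8, 4.9]
width: 0.0094
grip_force: 25.0
```

```bash
python3 - <<'E'
from h import *
s=cam('side');im=s['color'][:,:,::-1]
t=read_state();print(t['eef_pos'],t['width'],.4769-t['eef_pos'][0],.0557-t['eef_pos'][1])
cv2.imwrite('pics/s4.png',cv2.resize(im[130:330,120:370],None,fx=3,fy=3))
E
```

```text
[0.53625569 0.02932356 0.19251037] 0.009742185629236575 -0.0593556900894856 0.02637644437137877
```

View pics/s4.png

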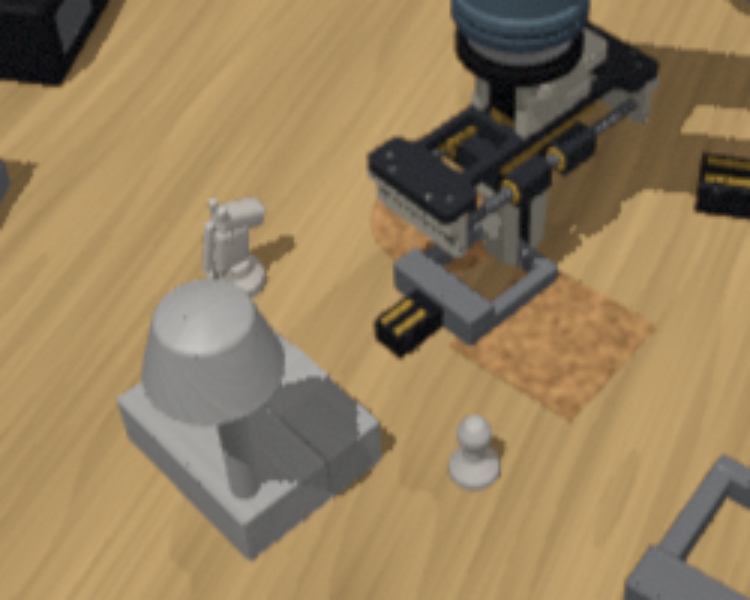

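The pack is out, still straight in the grip, and both chess pieces are undisturbed. I'll slide it sideways onto the mat.

Call:
drive_tool --targets "0 0 0 -0.025 0.011 0 -1;0 0 0 -0.05 0.022 0 -1;0 0 0 -0.08 0.035 0 -1;0 0 0 -0.11 0.049 0 -1;0 0 0 -0.14 0.062 0 -1;0 0 0 -0.165 0.073 0 -1;0 0 0 -0.185 0.082 0 -1;0 0 0 -0.198 0.088 0 -1;0 0 0 -0.198 0.088 0 -1"

```text
clock: 8.32
eef_pos: [0.4762, 0.0581, 0.1925]
eef_rot: [-0.607, -3.081, -0.0]
force: [-0.2, 1.4, 8.4]
width: 0.0096
grip_force: 25.0
```

```bash
python3 - <<'E'
from h import *
s=cam('side');im=s['color'][:,:,::-1]
t=read_state();print(t['eef_pos'],t['width'])
cv2.imwrite('pics/s5.png',cv2.resize(im[130:330,120:370],None,fx=3,fy=3))
E
```

```text
[0.47628894 0.05804178 0.1924841 ] 0.009739674121164808
```

View pics/s5.png

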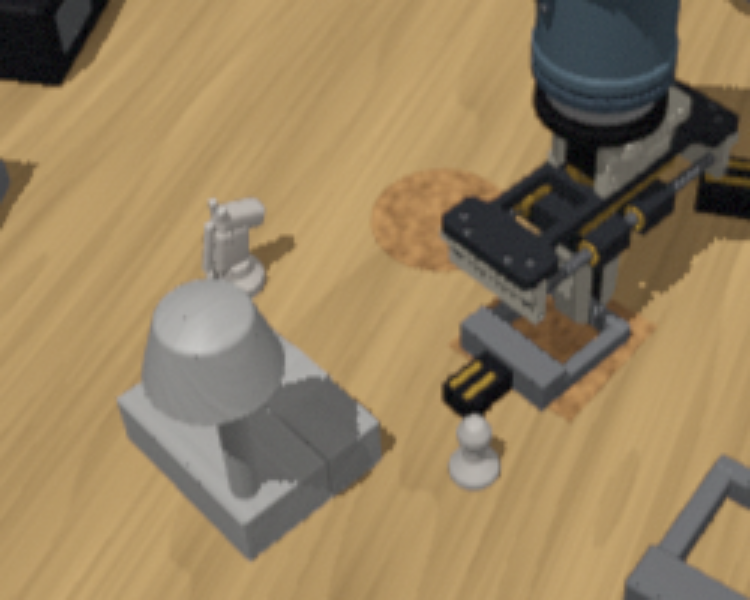

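The loop lies over the square mat and the pawn is still standing where it was. I'll release and lift.

Call:
drive_tool --targets "0 0 0 0 0 0 -0.1;0 0 0 0 0 0 -0.1;0 0 0 0 0 0 -0.1;0 0 0 0 0 0 -0.1;0 0 0 0 0 0 -0.1;0 0 0 0 0 0.1 -0.1;0 0 0 0 0 0.2 -0.1;0 0 0 0 0 0.3 -0.1;0 0 0 0 0 0.4 -0.1;0 0 0 0 0 0.5 -0.1"

```text
clock: 9.2
eef_pos: [0.477, 0.0573, 0.3436]
eef_rot: [-0.608, -3.081, 0.0]
force: [1.0, 0.2, -0.0]
width: 0.0416
grip_force: 0.0
```

Call:
drive_tool --targets "0 0 0 -0.1 -0.1 0.1 -0.1;0 0 0 -0.1 -0.2 0.2 -0.1;0 0 0 -0.1 -0.4 0.2 -0.1;0 0 0 -0.1 -0.5 0.2 -0.1;0 0 0 -0.1 -0.7 0.2 -0.1;0 0 0 -0.1 -0.8 0.2 -0.1;0 0 0 -0.1 -0.8 0.2 -0.1;0 0 0 -0.1 -0.8 0.2 -0.1"

```text
clock: 9.87
eef_pos: [0.4472, -0.1868, 0.402]
eef_rot: [-0.615, -3.081, 0.002]
force: [0.2, 0.1, 0.4]
width: 0.0419
grip_force: 0.0
```

```bash
python3 - <<'E'
from h import *
s=cam('top');im=s['color'][:,:,::-1]
t=read_state();print(t['clock'],t['eef_pos'],t['width'],t['force'])
cv2.imwrite('pics/t6.png',cv2.resize(im[130:280,140:340],None,fx=4,fy=4,interpolation=cv2.INTER_CUBIC))
E
```

```text
9.9167 [ 0.44708702 -0.18458559  0.40184815] 0.04196240421513956 [0.26098379 1.01915276 0.30857276]
```

View pics/t6.png

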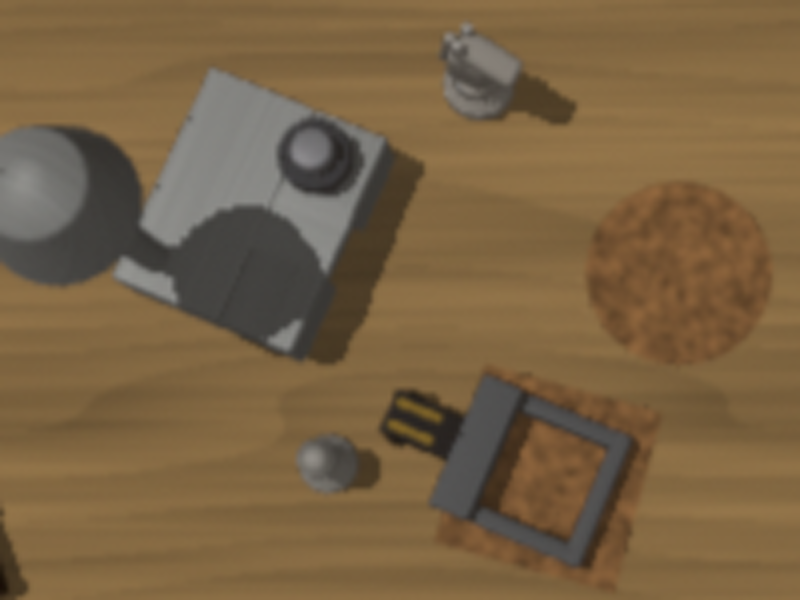

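The hole is centred near crop (553,475), right over the square mat's centre at (550,478). The pack lies flat, the button is up, and the knight (480,95) and pawn (328,463) haven't moved.

```bash
python3 -c "
from cell import workorder
print(workorder.job_done())"
```

```text
the job is handed in; nothing more can be done
None
```

The job is handed in: the button was pressed fully down, the pack was pulled out and left flat with its loop over the centre of the square mat, the knight and pawn were undisturbed, and it took about 10 s; the verdict was not reported back.

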